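# Shut and latch the specimen box

### The arm

A 6-joint arm with a two-finger parallel gripper is mounted at the origin on the work surface. World frame = base frame: x ahead of the robot, y to its left, z up, the work surface at z = 0. Lengths are in m, angles in rad, forces in N, time in s.
With the tool pointing down it reaches from about 0.3 to 0.95 m from the base axis. Payload 3.1 kg.
Tool frame: the origin (TCP) lies on the front face of the gripper's body, between the roots of the fingers; the fingertips stand 73 mm ahead of it and the grasp point (between the pads) lies 54 mm ahead of it; z points along the fingers, y is the direction in which the jaws open and shut (so a half turn about z gives the same grasp; the last joint's range is limited). The gripper opens to 85 mm and grips with 20 to 120 N. Pads are 22 mm wide; open, the fingers measure 114 mm over their backs; the gripper's body (76 mm by 85 mm) begins 54 mm behind the grasp point. The pads swing forward as they close: fully open they stand 13 mm farther back than shut.
Start: joints at [1.191, 0.308, 1.634, -0, 1.2, -0.07], TCP at [0.191, 0.595, 0.304] pointing down, gripper open.
Joint ranges: [-3.06, 3.06], [-0.79, 1.96], [0.05, 2.63], [-1.19, 4.34], [0.05, 2.64], [-2.94, 2.94]. Speed limits (rad/s): [2.79, 2.79, 3.14, 3.14, 3.14, 3.14].

### API

Orientations are given as [roll, pitch, yaw] about the fixed x, y, z axes, in that order (R = Rz(yaw) Ry(pitch) Rx(roll)).
In Python, from workcell import arm, effector, imaging gives the robot as it stands. Calls block until the motion is done:
- arm.move_to(position, orientation): joint-space move of the TCP to a pose.
- arm.movel(position, max_speed=0.15, orientation=None, contact_N=None): straight line of the TCP; orientation=None keeps the orientation; max_speed is the mean speed in m/s. With contact_N (N) it stops when the force on the tool has changed by that much, and returns True; else False.
- arm.goto_joints(angles): joint-space move.
- effector.gripper_to(opening): finger opening in m; the grip force is fixed at half the most; returns when the fingers have stopped.
- arm.hold(seconds).
- arm.solve_ik(position, orientation): joint angles nearest the present ones, or None.
- arm.sense(): the state.
- imaging.capture(name): name is "scene" or "top" or "wrist"; returns a dict with "color" (400x640x3 uint8, blue, green, red), "z_map" (400x640 float32, m along the optical axis (not along the pixel's ray), 0 where there is no reading), "intrinsics" (3x3 intrinsics, pixels), "R" (3x3) and "t" (3): a world point X has camera coordinates R X + t; the wrist camera has in their place "T_tool_cam" (4x4, takes a point from camera to tool coordinates, whose origin is the TCP and whose axes are the flange's). Camera axes: x right, y down, z forward; pixel columns grow to the right and rows downward; lengths in m; the calibration is good to about 2 mm. A picture is of the moment at which its call begins: read the wrist's pose just before it.
A pose or a line that the arm cannot do raises arm.PlanningError and nothing moves.
- arm.sign_off(): hands the job in, once; it reports no verdict.
The state is a dict: "clock": time; "joint_positions": joint angles; "qd": joint speeds; "effort": joint torques, N m; "ee_pos": TCP position; "orientation": TCP orientation; "ft_force": force on the tool from outside, world axes, zero at the start; "torque": the same for the moment, N m; "opening": finger opening in m.
Only numpy, scipy, OpenCV 4.12 (cv2) and the standard library are available. Lean on these libraries where they do the work, as an engineer would, in place of code of your own. Each camera call takes 0.05 s, during which the arm holds its last target.

### The job

Shut the open cork-lined specimen box with the fingertips: push its sliding lid gently by the wooden batten until it is fully home, and only then push the brass latch by its stud round to its stop, so that it lies straight across the lid behind the batten. Leave the loose things around it where they are.

Things in the scene. Friction and masses are not known exactly. Their poses are not given: they have to be found in the camera images.
- specbox: Pine specimen box with a cork lining and white shells, fixed to the desk: 150 (x) x 190 (y) x 55 mm high, walls 12 mm. Origin at the centre of its underside. Its x and y axes are level, z up. The lid slides along its y axis: it closes towards +y and, when open, sticks out past the lower -y end of the box. The latch is at the corner at +x, -y.
- lid (a joint): How far the flat wooden lid is slid open, in m: 0 fully home, 0.12 at most, it slides along the box's -y as it opens. Dry friction of about 2 N; it stays where it is left. The lid is a 5 mm panel, 124 mm wide, its top 50 mm above the desk and below the side walls' tops at 55 mm.
- lid_batten (a point): Middle of the outer (-y) face of the batten, the wooden bar on top of the lid that one pushes: 80 mm long along the box's x, 12 mm thick along y, rising 16 mm from the panel's top (50 to 66 mm above the desk). The point is 58 mm above the desk. The panel goes on 35 mm beyond this face towards -y. It moves with the lid (axes as the box's); push towards the box's +y.
- latch (a joint): Angle of the brass latch bar, in rad: 0 is shut, at its stop, with the bar along the box's -x from its pivot, across the lid just behind the batten; it grows anticlockwise seen from above as it opens (at 1.57 the bar points along the box's -y, off the box), 2.1 at most. Push it shut clockwise. Stiff by friction, about 1 N at the stud; it stays where it is left.
- latch_pivot (a point): The latch's vertical turning axis, on top of the box's +x side wall, 69 mm along x and -68 mm along y from the box's origin, 60 mm above the desk (the top of the bar). The bar is 62 mm long, 11 mm wide, 4 mm thick, 56 to 60 mm above the desk.
- latch_stud (a point): Centre of the top of the upright round brass stud near the free end of the latch bar: diameter 12 mm, 55 mm from the pivot axis, rising from the bar's top at 60 mm to 80 mm above the desk.
- lens: Bystander: hand lens lying flat near the box's +y end: brass-rimmed glass, 70 mm across, origin at the middle of the glass, white bone handle 75 mm long along its +x, up to 16 mm high.
- vial: Bystander: corked glass vial standing beside the box on its +x side, diameter 24 mm, 56 mm high, origin at the middle of its underside.
- bottle: Bystander: amber glass-stoppered bottle, diameter 60 mm, 110 mm high, origin at the middle of its underside.
- tin: Bystander: dented round aluminium collecting tin, diameter 84 mm, 80 mm high, origin at the middle of its underside.
- smallbox: Bystander: small closed pine box, 73 x 88 x 40 mm high, origin at the middle of its underside.
- calipers: Bystander: brass calipers lying open, 130 mm long along their x from the hinge (the origin), 70 mm wide, 10 mm high.

How it is judged:
On the way, in this order (a step that is already met when the one before it is completed fails the run):
1. the lid is fully home while the latch is still swung clear (value of joint lid below 0.004 m and value of joint latch above 0.8 rad), for 0.2 s.
2. the latch lies across the closed lid (value of joint lid below 0.004 m and value of joint latch below 0.12 rad), for 0.2 s.
At the end, for the whole second after the job is handed in: The lid is within 4 mm of fully home and the latch within 0.12 rad (7 degrees) of its stop; every bystander stands within 20 mm of where it was and is not tipped (all of step 2 and distance of each of lens, vial, bottle, tin, smallbox, calipers from where it was at the start of the episode below 0.02 m and angle between each of lens, vial, bottle, tin, smallbox, calipers's own z axis and vertical below 0.2 rad); the robot touches nothing.
It fails at once if the latch is swung across (below 0.8 rad) before the lid is home (6 mm or more open) (value of joint latch below 0.8 rad and value of joint lid above 0.006 m).
It fails at once if the box, lid or latch is forced: pressed with more than 40 N (contact force between the fingers and specbox above 40 N).
It fails at once if the lid is slammed: slides shut faster than 0.4 m/s (velocity of joint lid below -0.4 m/s).
It fails at once if a bystander is lifted, carried or knocked more than 20 mm (distance of any of lens, vial, bottle, tin, smallbox, calipers from where it was at the start of the episode above 0.02 m).
It also fails if it takes over 46 s, if anything falls off the work surface, if the arm or the gripper's body presses on something with over 40 N, if the wrist force passes 120 N, or if a joint passes its speed limit or range.

## Working session

There is one attempt and no reset: what is moved stays moved. The work goes in short steps, each a Python script; the robot and the scene stay as the last script left them, time stands still between calls to the robot, and variables do not carry over. Pictures are saved under pics/ and viewed, and the job is handed in when it is done.

```bash
mkdir -p pics; ls; python3 - <<'E'
from workcell import arm,effector,imaging
import cv2,numpy as np,pickle
s=arm.sense();print(s)
for n in("scene","top","wrist"):
    c=imaging.capture(n);cv2.imwrite(f"pics/{n}0.png",c["color"]);pickle.dump((s,c),open(f"{n}0.pkl","wb"))
    print(n,c["intrinsics"].tolist(),[np.round(c[k],3).tolist() for k in("R","t","T_tool_cam") if k in c])
E
```

```text
pics
{'clock': 0.0, 'joint_positions': array([ 1.19130792e+00,  3.09010411e-01,  1.63517810e+00,  9.34131714e-07,
        1.19971313e+00, -6.97047420e-02]), 'qd': array([ 0.00095508, -0.00079009, -0.00125382,  0.0018702 ,  0.0002251 ,
        0.00148753]), 'effort': array([ 3.07288919e-04, -4.15245330e+01, -2.76674223e+01, -2.66843263e-04,
        9.92652116e-03, -3.95577126e-05]), 'ee_pos': array([0.19031873, 0.59463182, 0.30264755]), 'orientation': array([-3.13928933e+00, -1.61684954e-04,  2.83180846e+00]), 'ft_force': array([ 0.50372681,  0.88351695, -0.96194285]), 'torque': array([ 0.00686272, -0.02052938, -0.02654136]), 'opening': 0.08523742942073284}
scene [[504.56327769897473, 0.0, 317.59858697956815], [0.0, 504.56327769897473, 203.8704489720364], [0.0, 0.0, 1.0]] [[[-0.084, 0.996, -0.024], [0.561, 0.027, -0.827], [-0.823, -0.083, -0.562]], [0.003, -0.241, 1.733]]
top [[519.7944777449737, 0.0, 333.295046202874], [0.0, 519.7944777449737, 193.74221137107352], [0.0, 0.0, 1.0]] [[[0.001, -1.0, -0.008], [-0.997, -0.0, -0.074], [0.074, 0.008, -0.997]], [0.028, 0.545, 1.534]]
wrist [[280.3568193909094, 0.0, 320.6391031628682], [0.0, 280.3568193909094, 196.15634860392055], [0.0, 0.0, 1.0]] [[[-0.0, -0.964, -0.267, 0.068], [1.0, -0.0, -0.0, -0.0], [0.0, -0.267, 0.964, -0.07], [0.0, 0.0, 0.0, 1.0]]]
```

View pics/top0.png

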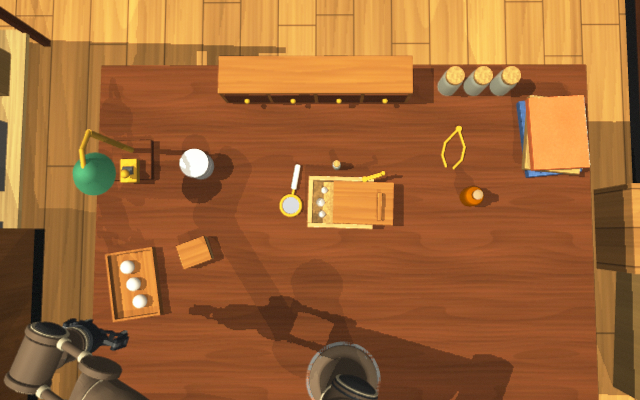

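View pics/scene0.png

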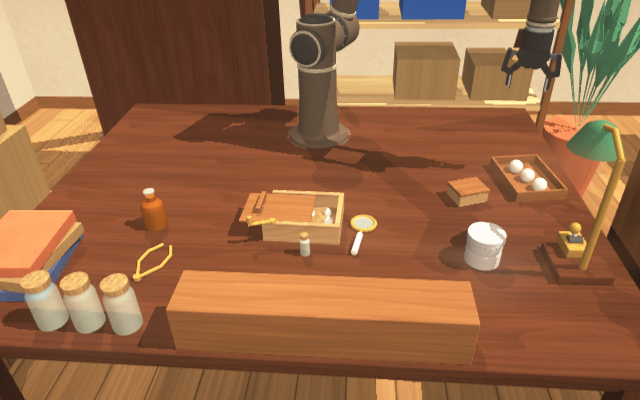

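View pics/wrist0.png

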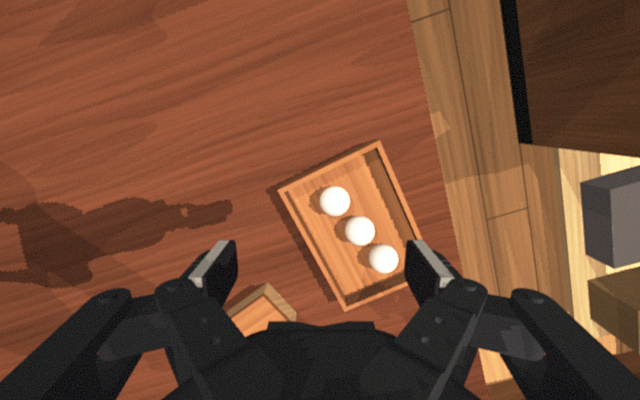

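The top view shows the box at about x 308–375, y 177–228, with its +y end to the left and the batten at about (380,205). The latch runs from about (368,180) to (384,174), with the vial at (336,164) and the lens at (291,205). Next I'll move the wrist camera over the box for a closer look.

```bash
cat > h.py <<'E'
import numpy as np,pickle,cv2
from scipy.spatial.transform import Rotation as Ro
def ray(c,uv,z,s=None):
    uv=np.atleast_2d(uv).astype(float)
    d=np.c_[uv,np.ones(len(uv))]@np.linalg.inv(c["intrinsics"]).T
    if "R" in c: R=c["R"].T; o=-R@c["t"]
    else:
        T=np.eye(4);T[:3,:3]=Ro.from_euler("xyz",s["orientation"]).as_matrix();T[:3,3]=s["ee_pos"]
        T=T@c["T_tool_cam"];R=T[:3,:3];o=T[:3,3]
    d=d@R.T
    return o+d*((z-o[2])/d[:,2])[:,None]
E
python3 - <<'E'
from h import *
s,c=pickle.load(open("top0.pkl","rb"))
i=c["color"][140:250,260:420];cv2.imwrite("pics/topc.png",cv2.resize(i,None,fx=5,fy=5,interpolation=cv2.INTER_CUBIC))
for n,p,z in[("box+y corner",(308,177),.055),("box+y-x",(308,228),.055),("batten",(381,205),.066),("pivot",(370,180),.06),("studtop",(383,174),.08),("vial",(336,164),.05),("bottle",(474,196),.1),("calip",(459,127),.005)]: print(n,ray(c,p,z).round(3))
E
```

```text
box+y corner [[0.592 0.102 0.055]]
box+y-x [[0.443 0.102 0.055]]
batten [[ 0.509 -0.11   0.066]]
pivot [[ 0.583 -0.079  0.06 ]]
studtop [[ 0.598 -0.115  0.08 ]]
vial [[0.631 0.02  0.05 ]]
bottle [[ 0.533 -0.37   0.1  ]]
calip [[ 0.75  -0.354  0.005]]
```

View pics/topc.png

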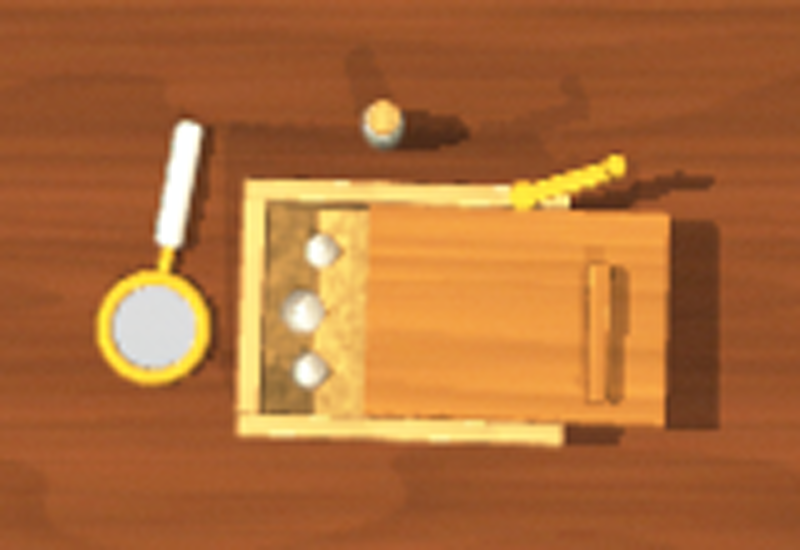

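```bash
python3 - <<'E'
from h import *
from workcell import arm,effector,imaging
effector.gripper_to(0)
arm.move_to([0.53,-0.10,0.30],[np.pi,0,np.pi/2])
s=arm.sense();c=imaging.capture("wrist");cv2.imwrite("pics/w1.png",c["color"]);pickle.dump((s,c),open("w1.pkl","wb"))
print(s["clock"],s["ee_pos"],s["orientation"],s["joint_positions"].round(2),s["opening"],s["ft_force"])
E
```

```text
3.6417 [ 0.53018449 -0.09927056  0.30001627] [ 3.14148289e+00 -2.56495613e-04  1.57195028e+00] [-0.27  0.15  1.84  0.    1.15 -0.27] 0.00028218667931666805 [-0.63254245  0.36012047 -0.03449944]
```

View pics/w1.png

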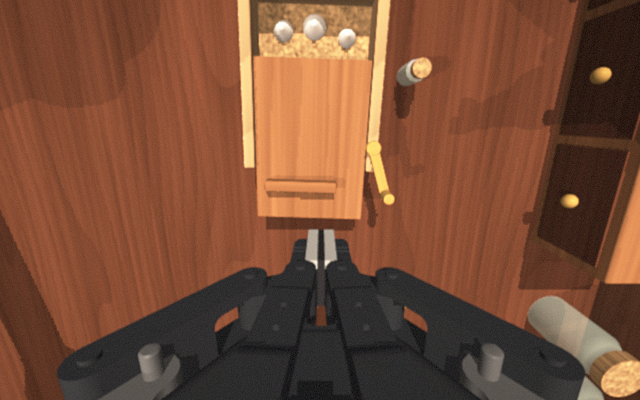

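The wrist view shows the batten from (266,186) to (336,187), the latch pivot at about (374,149), the stud top at about (390,199), and the vial clear at (415,72). I'll turn these into positions.

```bash
python3 - <<'E'
from h import *
s,c=pickle.load(open("w1.pkl","rb"))
i=c["color"][130:225,230:410];cv2.imwrite("pics/w1c.png",cv2.resize(i,None,fx=4.4,fy=4.4,interpolation=cv2.INTER_CUBIC))
hsv=cv2.cvtColor(c["color"],cv2.COLOR_BGR2HSV)
m=((hsv[...,0]>22)&(hsv[...,0]<34)&(hsv[...,1]>190)&(hsv[...,2]>120)).astype(np.uint8)
m[:, :355]=0;m[:,400:]=0;m[:135]=0;m[210:]=0
n,l,st,ce=cv2.connectedComponentsWithStats(m);print(st[1:],ce[1:])
def P(n,p,z):print(n,ray(c,p,z,s).round(4))
P("pivot",(374,149),.06);P("stud",(390,199),.08);P("batL",(266,186),.066);P("batR",(336,187),.066)
P("leftwall inner top edge at bottom",(243,20),.055);P("",(246,167),.055);P("rightwall outer",(390,5),.055);P("",(378,140),.055)
P("lid corners",[(257,217),(361,219),(255,57),(369,61)],.05)
E
```

```text
[] []
pivot [[ 0.5882 -0.0642  0.06  ]]
stud [[ 0.6044 -0.1155  0.08  ]]
batL [[ 0.4689 -0.1045  0.066 ]]
batR [[ 0.5469 -0.1056  0.066 ]]
leftwall inner top edge at bottom [[0.4526 0.0621 0.055 ]]
 [[ 0.4452 -0.085   0.055 ]]
rightwall outer [[0.5976 0.0752 0.055 ]]
 [[ 0.5931 -0.0549  0.055 ]]
lid corners [[ 0.4529 -0.1468  0.05  ]
 [ 0.5787 -0.1493  0.05  ]
 [ 0.4614  0.0296  0.05  ]
 [ 0.5802  0.0259  0.05  ]]
```

View pics/w1c.png

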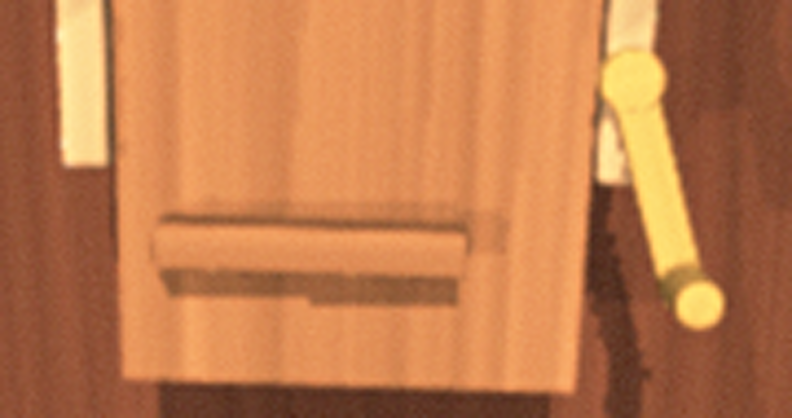

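Measured: batten face centre is about (0.508, −0.113), pivot about (0.588, −0.063), stud about (0.603, −0.116) (latch ≈1.87 rad), and the box yaw is about −0.025. Now I'll push the lid.

```bash
python3 - <<'E'
from h import *
from workcell import arm,effector,imaging
o=[np.pi,0,np.pi/2-.025]
arm.move_to([.507,-.152,.18],o)
print(arm.movel([.507,-.152,.131],.08,contact_N=6))
s=arm.sense();print(s["clock"],s["ee_pos"],s["ft_force"])
for k in range(4):
    r=arm.movel([.5095,-.04,.131],.04,contact_N=8)
    s=arm.sense();print(r,s["clock"],s["ee_pos"],s["ft_force"])
    if s["ee_pos"][1]>-.085: break
c=imaging.capture("top");cv2.imwrite("pics/t2.png",cv2.resize(c["color"][140:250,260:420],None,fx=5,fy=5,interpolation=cv2.INTER_CUBIC))
c=imaging.capture("wrist");cv2.imwrite("pics/w2.png",c["color"])
E
```

```text
False
5.0417 [ 0.50719049 -0.15204253  0.13095676] [ 0.20795108 -0.45517871  0.48182016]
True 7.025 [ 0.50928538 -0.06287724  0.13101162] [-0.26473692 -2.69426188  1.26936928]
```

View pics/w2.png

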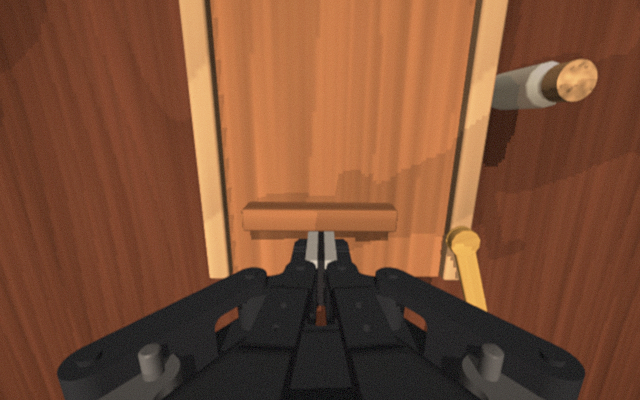

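View pics/t2.png

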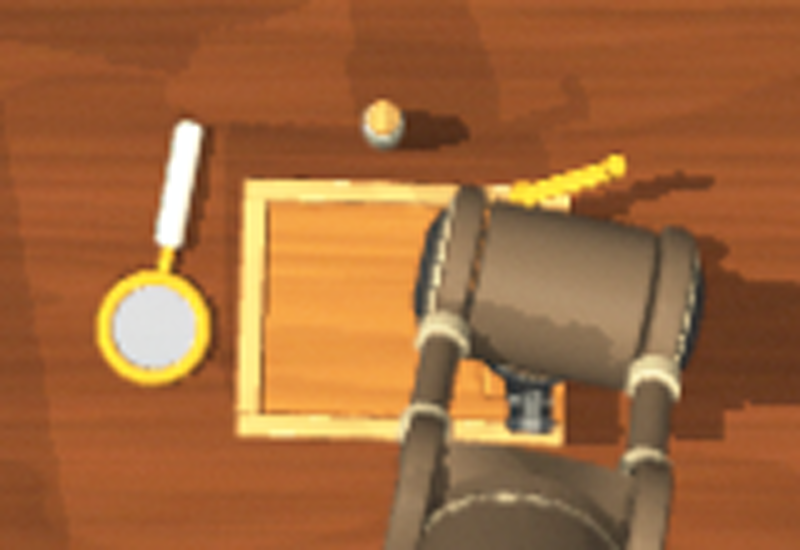

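The wrist view shows the lid's outer edge flush with the box end (row ~279) and the latch still swung clear. In the top view the panel meets the +y wall. I'll press once more to confirm it's seated, then go to the stud.

```bash
cat >> h.py <<'E'
PV=np.array([.588,-.063]);BY=-.025
def lp(th,off):
    a=BY+th; d=-np.array([np.cos(a),np.sin(a)]); p=np.array([-np.sin(a),np.cos(a)])
    xy=PV+.055*d-p*off
    return xy,[np.pi,0,a+np.pi/2]
E
python3 - <<'E'
from h import *
from workcell import arm,effector,imaging
r=arm.movel([.5097,-.05,.131],.02,contact_N=10)
s=arm.sense();print(r,s["clock"],s["ee_pos"],s["ft_force"])
arm.hold(.3)
arm.movel([.508,-.09,.131],.1); arm.movel([.508,-.09,.19],.15)
s=arm.sense()
c=imaging.capture("wrist");cv2.imwrite("pics/w3.png",c["color"]);pickle.dump((s,c),open("w3.pkl","wb"))
xy,o=lp(1.87,.034);print(xy,o,arm.solve_ik([*xy,.2],o))
E
```

```text
True 7.4417 [ 0.50921026 -0.06258542  0.13065991] [-0.07609176 -1.56078522  0.18019775]
[ 0.63562272 -0.10673873] [3.141592653589793, 0, 3.4157963267948968] [-0.23391863  0.45310921  1.65976132  0.          1.02872212 -2.07891863]
```

View pics/w3.png

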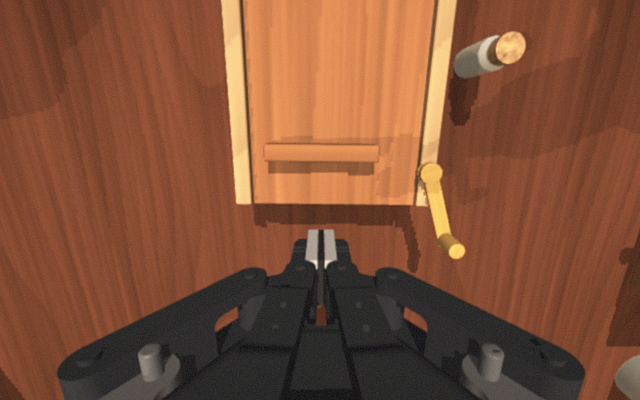

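The lid is home: its edge at row ~205 is flush with the wall ends. The pivot is at (431,173) and the stud at (457,251). I'll cross-check these positions, then push the latch.

```bash
python3 - <<'E'
from h import *
import h
from workcell import arm,effector,imaging
s,c=pickle.load(open("w3.pkl","rb"))
pv=ray(c,(431,173),.06,s)[0];sd=ray(c,(457,251),.08,s)[0]
print(pv,sd,np.linalg.norm((sd-pv)[:2]))
h.PV[:]=(h.PV+pv[:2])/2
xy,o=lp(1.87,.034)
arm.move_to([*xy,.2],o)
print(arm.movel([*xy,.139],.1,contact_N=6))
ok=True
for th in np.linspace(1.87,.15,9):
    xy,o=lp(th,.018)
    r=arm.movel([*xy,.139],.06,orientation=o,contact_N=15)
    s=arm.sense();print(round(th,2),r,round(s["clock"],2),(s["ee_pos"][:2]-xy).round(4),s["ft_force"].round(1))
    if r: break
c=imaging.capture("wrist");cv2.imwrite("pics/w4.png",c["color"])
c=imaging.capture("top");cv2.imwrite("pics/t4.png",cv2.resize(c["color"][140:250,260:420],None,fx=5,fy=5,interpolation=cv2.INTER_CUBIC))
E
```

```text
[ 0.58771223 -0.06299704  0.06      ] [ 0.6030078  -0.11519646  0.08      ] 0.05439424069433768
False
1.87 False 11.56 [-0.0004 -0.0002] [ 0.9  0.3 -0.5]
1.66 False 11.93 [ 0.0001 -0.0001] [-0.3  0.   0.1]
1.44 False 12.29 [0.0002 0.0001] [-0.1 -0.2  0.3]
1.23 False 12.66 [0.0003 0.0001] [ 0.4 -0.2 -0.1]
1.01 False 13.03 [0.0003 0.    ] [ 0.6 -0.7 -0.1]
0.8 False 13.39 [ 0.0003 -0.    ] [ 0.6  0.1 -0.3]
0.58 False 13.76 [ 0.0003 -0.0001] [ 0.7 -0.3  0. ]
0.36 False 14.12 [ 0.0003 -0.0001] [-0.4 -0.1  0.4]
0.15 False 14.49 [ 0.0003 -0.0001] [-0.7  0.1 -0.6]
```

View pics/w4.png

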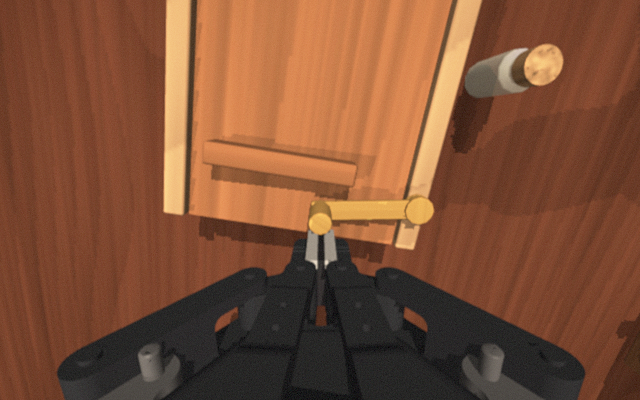

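The latch has followed. The stud is at (319,217) against the fingertip, and the bar still needs a few degrees to reach its stop. I'll finish with a contact stop.

```bash
python3 - <<'E'
from h import *
from workcell import arm,effector,imaging
xy,o=lp(.0,.018);o0=o
r=arm.movel([*xy,.139],.04,orientation=o,contact_N=10)
s=arm.sense();print(r,s["clock"],(s["ee_pos"][:2]-xy).round(4),s["ft_force"].round(1))
for k in range(2):
    r=arm.movel([xy[0],xy[1]+.012,.139],.02,contact_N=10)
    s=arm.sense();print(r,s["clock"],(s["ee_pos"][:2]-xy).round(4),s["ft_force"].round(1))
arm.hold(.3)
arm.movel([xy[0],xy[1]-.035,.139],.1); arm.movel([xy[0],xy[1]-.035,.23],.15)
s=arm.sense();c=imaging.capture("wrist");cv2.imwrite("pics/w5.png",c["color"]);pickle.dump((s,c),open("w5.pkl","wb"))
print(s["ft_force"])
E
```

```text
False 14.9583 [ 0.0002 -0.0001] [-0.5 -0.1  0.2]
True 15.325 [0.0001 0.0024] [ 0.8 -3.8  1.5]
True 15.6083 [0.0001 0.0027] [-0.3 -3.2  2.2]
[-0.00602499  1.36746085  0.00437934]
```

View pics/w5.png

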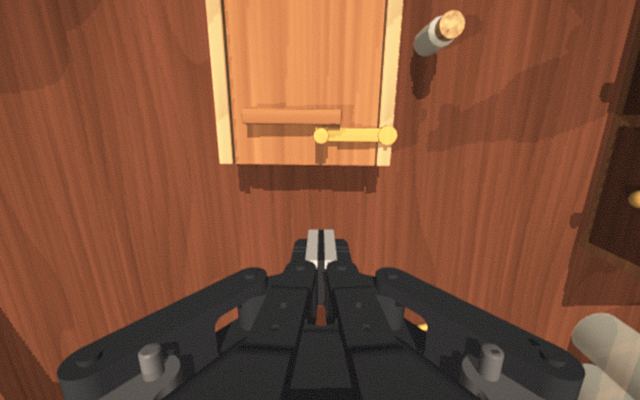

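The bar from (321,135) to (387,135) lies parallel to the batten (row ~117), and the lid end is flush at row ~163. I'll check the numbers and the bystanders before handing in.

```bash
python3 - <<'E'
from h import *
from workcell import arm,effector,imaging
s,c=pickle.load(open("w5.pkl","rb"))
p=ray(c,(387,135),.06,s)[0];q=ray(c,(321,135.5),.08,s)[0];d=p-q
print(p,q,"latch angle",np.arctan2(d[1],d[0])-BY)
for n in("scene","top"):
    a=pickle.load(open(n+"0.pkl","rb"))[1]["color"];b=imaging.capture(n)["color"]
    df=(cv2.absdiff(a,b).max(2)>40).astype(np.uint8)*255
    cv2.imwrite(f"pics/{n}6.png",np.vstack([b,cv2.cvtColor(df,cv2.COLOR_GRAY2BGR)])[:, :] if 0 else np.hstack([cv2.resize(b,(400,250)),cv2.resize(cv2.cvtColor(df,cv2.COLOR_GRAY2BGR),(400,250))]))
E
```

```text
[ 0.58730596 -0.06296892  0.06      ] [ 0.53241927 -0.06095812  0.08      ] latch angle -0.011619038189122202
```

View pics/scene6.png

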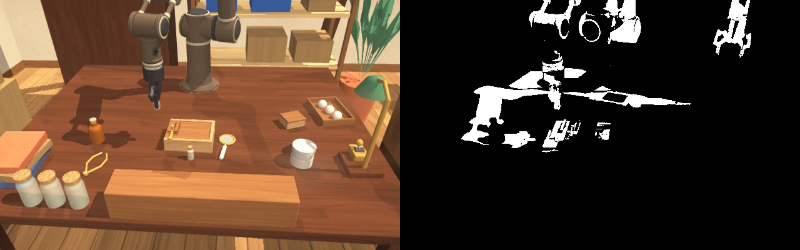

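View pics/top6.png

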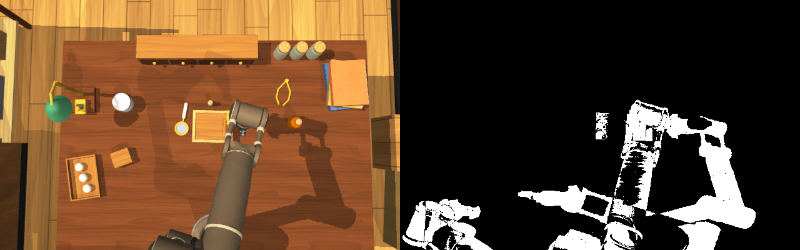

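The difference images show changes only at the arm, its shadow (which covers the bottle) and the lid. No bystander has moved, so I'm handing in.

```bash
python3 -c "
from workcell import arm
print(arm.sense()['clock']);print(arm.sign_off())"
```

```text
17.35
the job is handed in; nothing more can be done
None
```

The box is shut and handed in at about 17 s. I pushed the lid home by the batten with closed fingertips (contact stop set to 8–10 N). Then I swung the latch round by its stud until it met its stop, and drew the arm clear.

- **Lid:** the wrist picture before the latch was moved and the one after shutting both show its outer edge flush with the box end. A second push on the batten moved it only about 0.3 mm further.
- **Latch:** measured about −0.01 rad from straight, which is within measuring error of its stop. The bar lies just behind the batten.
- **Bystanders:** before-and-after pictures from the scene and top cameras show changes only at the arm, its shadow and the lid. The arm's shadow fell on the bottle, so its comparison is less clean, but it stands upright where it was and the arm never went near it.
- **Forces:** readings after each move stayed below about 4 N. I did not record the peaks during the moves. No check failed or disagreed, and the hand-in gave no verdict.

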